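# Set the sprung stop screw of a slat jig to its setting block

## Robot

A 6-joint arm with a two-finger parallel gripper is mounted at the origin on the work surface. World frame = base frame: x ahead of the robot, y to its left, z up, the work surface at z = 0. Lengths are in mm, angles in rad, forces in N, time in s.
With the tool pointing down it reaches from about 275 to 1000 mm from the base axis. Payload 8.4 kg.
Tool frame: the origin (TCP) lies at the very end of the fingers, on their centre line; the grasp point (between the pads) lies 19 mm behind it (r.pinch_z is the distance from the TCP to the grasp point, in mm); z points along the fingers, y is the direction in which the jaws open and shut (so a half turn about z gives the same grasp; the last joint's range is limited). The gripper opens to 85 mm and grips with 20 to 120 N. Pads are 22 mm wide; open, the fingers measure 114 mm over their backs; the gripper's body (76 mm by 85 mm) begins 54 mm behind the grasp point. The pads swing forward as they close: fully open they stand 13 mm farther back than shut.
Start: joints at [-1.175, 0.353, 1.633, -0, 1.155, -0.002], TCP at [242.118, -576.2, 231.281] pointing down, gripper open.
Joint ranges: [-2.63, 2.63], [-0.92, 2.1], [0.06, 2.66], [-1.3, 4.44], [0, 2.69], [-3.02, 3.02]. Speed limits (rad/s): [2.22, 2.22, 2.79, 3.14, 3.14, 3.14].

## Interface

Orientations are given as [roll, pitch, yaw] about the fixed x, y, z axes, in that order (R = Rz(yaw) Ry(pitch) Rx(roll)).
In Python, from rig import r, optics gives the robot as it stands.
- The arm moves only by the shell command python3 -m creep 'ROWS' [FORCE]. ROWS is JSON, a list of rows, each an object with "dp": the shift along the tool's x, y, z in mm, a list of three; "angular": the turn, a rotation vector about the tool's x, y, z in rad, a list of three; "fingers": the finger opening in mm, from 0 to 85.4. In form: [{"dp": [dx, dy, dz], "angular": [wx, wy, wz], "fingers": fingers}, ...]. A call has 1 to 5 rows; each row is the pose to reach, as a shift and turn from the pose commanded when the call began, along the tool's axes at that moment; what a row does not reach only later rows make up. A row lasts 1/12 s, in which the tool goes at most 41.7 mm and 7.16 degrees, less where a joint would pass 70% of its speed; a pose out of reach is approached as far as the arm can. A call with a gripper value outside its range is refused whole. The fingers move at their own pace and stop on an object; FORCE is the grip in N (left out, the last holds). Time passes only in rows, so rows that repeat a pose let the fingers close. It gives the time, the measured TCP pose, the force and the opening at its end, in the units of the state.
- r.sense(): the state, without advancing time (a new reading comes with each control period).
- optics.grab_frame(name): name is "scene" or "top" or "wrist"; returns the picture (384x512x3 uint8, blue, green, red); there is no depth.
- optics.camera_params(name): a dict with "fx", "fy", "cx", "cy" (pixels), "eye" and "rotation" of the camera in the world; the wrist camera has in their place "T_tool_cam" (4x4, takes a point from camera to tool coordinates, whose origin is the TCP and whose axes are the flange's). Camera axes: x right, y up, looking along -z (the intrinsics and any distortion apply to the point x, -y, -z); pixel columns grow to the right and rows downward; lengths in mm; the calibration is good to about 2 mm. The wrist camera is an equidistant fisheye: a pixel r from the principal point sees the ray r / f radians off the axis. A picture is of the moment at which its call begins: read the wrist's pose just before it. camera_params takes no time and is no camera call.
- r.sign_off(): hands the job in, once; it reports no verdict.
The state is a dict: "clock": time; "qpos": joint angles; "qvel": joint speeds; "joint_efforts": joint torques, N m; "eef_pos": TCP position; "tcp_rot": TCP orientation; "contact_force": force on the tool from outside, world axes, zero at the start; "wrist_torque": the same for the moment, N m; "opening": opening from 0.0 (shut) to 1.0 (fully open).
Only numpy, scipy, OpenCV 4.12 (cv2) and the standard library are available. Lean on these libraries where they do the work, as an engineer would, in place of code of your own. Each camera call takes 0.05 s, during which the arm holds its last target.

## Task

Fit the driver from its wooden rest into the square hole of the jig's stop screw and turn it clockwise until the screw's sprung shoe bears lightly on the wooden setting block, so that the block just drags beneath it and is never clamped hard. Then take the block by its front part and draw it straight towards the front of the jig, under the shoe's drag, until its front end is level with the front edge of the bed, and leave it there under the shoe. Turn the screw only with the driver, leave the driver standing in the screw, and leave the other things on the bench alone.

Things in the scene. Friction and masses are not known exactly. Their poses are not given: they have to be found in the camera images.
- jig: Fixed slat jig: plywood bed 240 x 150 mm, 15 mm thick. Origin on the bench under the screw's axis; z up; -x points to its front (roughly to the robot). Bed from x = -160 mm (front edge) to +80. Two dark wooden guide rails 12 mm high stand on the bed from x = -45 to +75 mm, inner faces at y +-23.5 mm; in front of them the bed beside the block is free.
- bridge (a point): Top centre of the jig's dark steel bridge that carries the screw, 100 mm above the bench: 130 mm wide in the jig's y, 30 mm deep in x, underside 75 mm above the bench, on two posts at y +-55 mm.
- bed_edge (a point): Middle of the bed's front upper edge (jig x = -160 mm, 15 mm above the bench). Axes as the jig's.
- socket (a point): Mouth of the square hole in the top of the screw's steel head (34 x 34 x 28 mm), on the screw's axis, 142 mm above the bench, give or take 1 mm. Hole 13.2 mm wide, 24 mm deep, mouth chamfered 3 mm, sides parallel to this frame's x and y and to the head's sides; the driver fits in any of four quarter turns.
- screw: Stop screw with all it carries; origin at the head's top. Clockwise from above lowers it 18 mm per turn (2.9 mm per rad). It turns with about 0.08 N m and stays where left. Below it a three-footed black shoe, 41 mm across, presses on the block through a spring of about 7 N/mm. The shoe's height below the head differs between starts: gap to the block 1.5 to 8 mm (0.5 to 2.8 rad).
- block: Loose wooden setting block 200 x 44 x 30 mm, 0.2 kg, lying along the jig's x between the rails under the shoe. Origin: centre of its underside, 15 mm above the bench, at the start about x = -25 mm in the jig's frame, drawn out x = -60 mm. Its front 80 mm is free of the rails; grip it there across the 44 mm.
- block_front (a point): Top edge of the block's front end. The touch of the shoe must be felt: as a rise of the turning torque (0.005 to 0.01 N m per newton on the block) or as drag when the block is tugged. Right: the shoe bears with 3 to 12 N (about 0.2 to 0.65 rad past first touch); a tug then takes about 6 to 13 N, against 2 to 5 N when free. Over 20 N on the shoe spoils it.
- driver: Loose driver, 110 mm long, 0.14 kg, upright in its rest, tip 10 mm above the bench. Origin: centre of the tip's end face; z up the shaft. Steel tip 12 x 12 mm square from z = 9 to 27 mm, below it a round pilot cone 12 mm to 6 mm across; round shaft 12 mm, dark wooden handle z = 60 to 110 mm, 34 mm in x, 22 mm in y (grip across the 22). The tip's sides are parallel to the handle's.
- rest: Fixed pale wooden rest 70 x 70 x 45 mm with a square hole in its top, 14 mm wide and 35 mm deep, holding the driver; on the left or the right of the jig. Origin: centre of its underside.
- jar: Bystander: amber glass jar with steel lid, 60 mm across, 90 mm high. Origin: centre of its underside.
- hammer: Bystander: hammer with a wooden handle lying on the bench. Origin at bench height on its handle line, near its middle.
- offcut: Bystander: pale wooden offcut 90 x 60 x 35 mm. Origin: centre of its underside.
There are look-alikes about, which are no part of the job. There is more than one size of the driver; the one meant has the size given above.

How it is judged (in metres and radians):
On the way, in this order (a step that is already met when the one before it is completed fails the run):
1. the driver's tip stands at least 14 mm deep in the screw's square hole (z of driver in the frame of screw below -0.014 m and horizontal distance between driver and screw below 0.004 m and angle between driver's own z axis and vertical below 0.25 rad), for 0.1 s.
2. with the driver in the screw and the block not yet drawn out, the shoe bears on the block with 3 to 12 N (all of step 1 and contact force between screw and block between 3 and 12 N and x of block in the frame of jig above -0.04 m), for 0.3 s.
3. the block is drawn out level with the bed's front edge (within 10 mm), the shoe still bearing on it with 3 to 12 N (contact force between screw and block between 3 and 12 N and x of block in the frame of jig between -0.07 and -0.05 m), for 0.1 s.
At the end, for the whole second after the job is handed in: The block lies at rest under the shoe, its front end within 10 mm of level with the bed's front edge; the shoe bears on it with 3 to 12 N; the driver stands at least 14 mm deep in the screw's square hole, upright within 14 degrees; nothing is held (all of step 1 and all of step 3 and linear speed of block below 0.01 m/s and linear speed of driver below 0.02 m/s); the robot touches nothing.
It fails at once if the shoe is clamped on the block with more than 20 N (contact force between screw and block above 20 N).
It fails at once if the screw is gripped or pushed by the gripper instead of the driver (contact force between the fingers and screw above 1 N).
It fails at once if the jar, hammer or offcut is moved by more than 20 mm (distance of any of jar, hammer, offcut from where it was at the start of the episode above 0.02 m).
It also fails if it takes over 72 s, if anything falls off the work surface, if the arm or the gripper's body presses on something with over 40 N, if the wrist force passes 120 N, or if a joint passes its speed limit or range.

## Working session

There is one attempt and no reset: what is moved stays moved. The work goes in short steps, Python scripts to look and compute and a shell command to move; the robot and the scene stay as the last step left them, time stands still between calls to the robot, and variables do not carry over. Pictures are saved under pics/ and viewed, and the job is handed in when it is done.

```bash
ls; mkdir -p pics; python3 - <<'E'
from rig import r, optics
import cv2
s=r.sense();print(s, r.pinch_z)
for n in ("scene","top","wrist"):
    cv2.imwrite(f"pics/{n}0.png",optics.grab_frame(n)); print(n,optics.camera_params(n))
E
```

```text
pics
{'clock': 0.0, 'qpos': array([-1.17541658e+00,  3.53663303e-01,  1.63415230e+00, -4.25665572e-06,
        1.15523718e+00, -2.42365107e-03]), 'qvel': array([ 1.16519101e-03, -1.17467614e-03,  1.42967629e-07, -1.02861668e-03,
        3.54961372e-04,  1.46879042e-03]), 'joint_efforts': array([ 2.92897879e-03, -6.05237174e+01, -3.42067337e+01,  4.05879337e-04,
        9.11644165e-03,  1.83911561e-05]), 'eef_pos': array([ 241.91365849, -575.74050072,  230.54446551]), 'tcp_rot': array([-3.14013252e+00,  3.53022518e-07,  3.97805120e-01]), 'contact_force': array([-0.55449663, -0.03820355, -0.66481779]), 'wrist_torque': array([0.01669232, 0.02010839, 0.00848265]), 'opening': 0.9980706743478565} 18.700000000000003
scene {'fx': 453.7785127048832, 'fy': 453.7785127048832, 'cx': 249.70917938298635, 'cy': 189.16583308120016, 'eye': array([1426.86272726, -256.78757371,  773.06079366]), 'rotation': array([0.9267649 , 0.01334908, 1.27865644])}
top {'fx': 459.57013926493784, 'fy': 459.57013926493784, 'cx': 253.99608770996795, 'cy': 192.73648241342377, 'eye': array([ 335.12496838,  -12.91944839, 1406.78974944]), 'rotation': array([ 0.17420703,  0.01497521, -1.549741  ])}
wrist {'fx': 297.3186396354542, 'fy': 297.3186396354542, 'cx': 255.0196148543989, 'cy': 198.33266659844492, 'T_tool_cam': array([[-4.67028692e-04,  9.57150501e-01,  2.89590573e-01,
         7.31709518e+01],
       [ 9.99999728e-01,  2.81869202e-04,  6.81090256e-04,
        -1.26787016e-01],
       [ 5.70279216e-04,  2.89590812e-01, -9.57150373e-01,
        -1.44191368e+02],
       [ 0.00000000e+00,  0.00000000e+00,  0.00000000e+00,
         1.00000000e+00]])}
```

View pics/scene0.png

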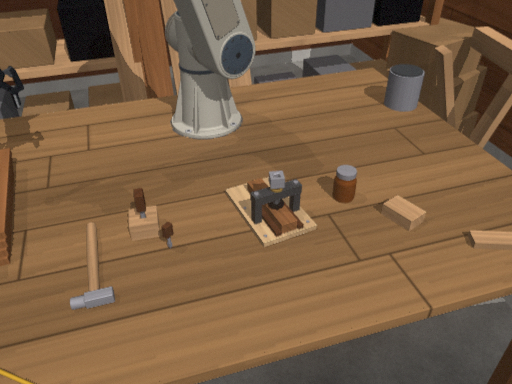

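View pics/top0.png

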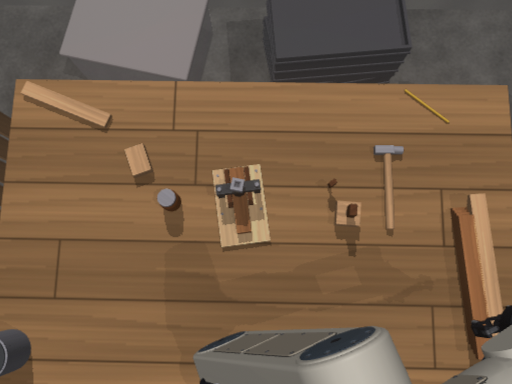

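View pics/wrist0.png

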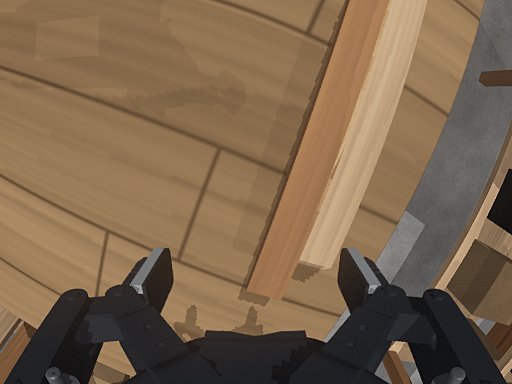

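```bash
cat > h.py <<'E'
import numpy as np, cv2
from rig import r, optics
from scipy.spatial.transform import Rotation as Ro
def cam(n, s=None):
    p=optics.camera_params(n)
    if n=="wrist":
        s=s or r.sense()
        T=np.eye(4);T[:3,:3]=Ro.from_euler('xyz',s['tcp_rot']).as_matrix();T[:3,3]=s['eef_pos']
        W=T@p['T_tool_cam'];return p,W[:3,:3],W[:3,3]
    return p,Ro.from_euler('xyz',p['rotation']).as_matrix(),np.array(p['eye'])
def ray(n,u,v,s=None):
    p,R,e=cam(n,s);a=np.array([(u-p['cx'])/p['fx'],(v-p['cy'])/p['fy']])
    if n=="wrist":
        t=np.linalg.norm(a);a2=a/t if t>0 else a;d=np.array([a2[0]*np.sin(t),-a2[1]*np.sin(t),-np.cos(t)])
    else: d=np.array([a[0],-a[1],-1.])
    d=R@d;return e,d/np.linalg.norm(d)
def onz(n,u,v,z,s=None):
    e,d=ray(n,u,v,s);return e+d*(z-e[2])/d[2]
def proj(n,P,s=None):
    p,R,e=cam(n,s);c=R.T@(np.array(P,float)-e)
    x=np.array([c[0],-c[1],-c[2]])
    if n=="wrist":
        q=np.hypot(x[0],x[1]);t=np.arctan2(q,x[2]);k=t/q if q>0 else 0;return p['cx']+p['fx']*k*x[0],p['cy']+p['fy']*k*x[1]
    return p['cx']+p['fx']*x[0]/x[2],p['cy']+p['fy']*x[1]/x[2]
E
python3 - <<'E'
from h import *
print(onz('top',350,211,110),onz('scene',138,193,120),onz('top',332,184,50),onz('top',237,185,142),onz('scene',276,176,142))
a=cv2.imread('pics/top0.png');b=cv2.imread('pics/scene0.png')
cv2.imwrite('pics/c1.png',np.hstack([cv2.resize(a[160:260,200:290],None,fx=4,fy=4,interpolation=2),cv2.resize(a[160:260,310:400],None,fx=4,fy=4,interpolation=2)]))
cv2.imwrite('pics/c2.png',np.hstack([cv2.resize(b[150:250,220:320],None,fx=4,fy=4,interpolation=2),cv2.resize(b[170:270,100:200],None,fx=4,fy=4,interpolation=2)]))
E
```

```text
[ 515.34035424 -262.11283219  110.        ] [ 524.70067369 -272.617429    120.        ] [ 604.37395767 -221.03882041   50.        ] [578.441669    58.83384087 142.        ] [588.26166468  52.68723043 142.        ]
```

View pics/c1.png

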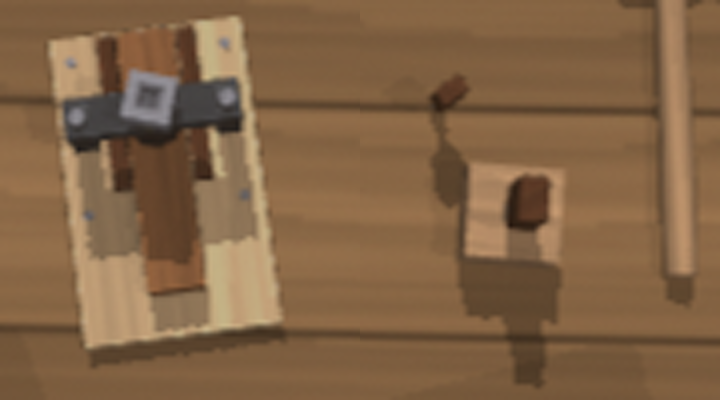

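View pics/c2.png

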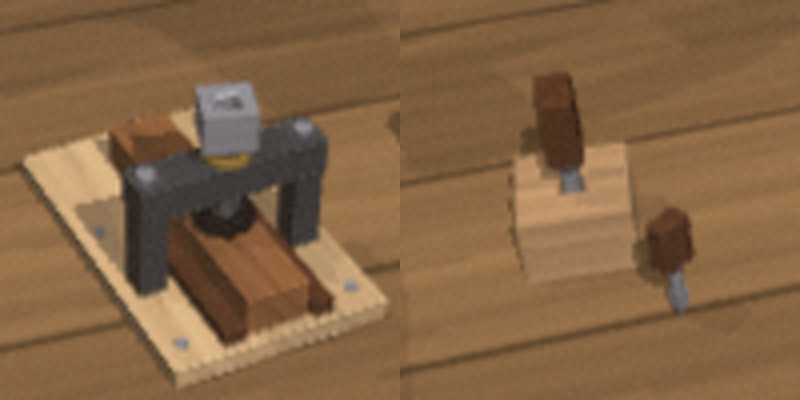

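Candidates for the driver: one in the rest at top (350,211), and a small one at top (332,184) standing or leaning on the bench. The one in the rest, with the larger handle reaching to about 120 mm, fits the description, and the crop confirms it. Moving the wrist camera over it.

```bash
python3 -m creep '[{"dp":[186,-90,0],"angular":[0,0,0.398],"fingers":85},{"dp":[186,-90,0],"angular":[0,0,0.398],"fingers":85},{"dp":[186,-90,0],"angular":[0,0,0.398],"fingers":85},{"dp":[186,-90,0],"angular":[0,0,0.398],"fingers":85},{"dp":[186,-90,0],"angular":[0,0,0.398],"fingers":85}]'
```

```text
clock: 0.57
eef_pos: [377.8, -421.5, 231.1]
tcp_rot: [-3.141, 0.0, -0.004]
contact_force: [-0.0, -0.8, -0.8]
opening: 0.998
```

```bash
python3 -m creep '[{"dp":[132,-157,20],"angular":[0,0,0],"fingers":85},{"dp":[132,-157,20],"angular":[0,0,0],"fingers":85},{"dp":[132,-157,20],"angular":[0,0,0],"fingers":85},{"dp":[132,-157,20],"angular":[0,0,0],"fingers":85},{"dp":[132,-157,20],"angular":[0,0,0],"fingers":85}]'
python3 - <<'E'
from h import *
s=r.sense();print(s['eef_pos'],s['tcp_rot'])
cv2.imwrite('pics/w1.png',optics.grab_frame('wrist'))
E
```

```text
clock: 0.98
eef_pos: [510.1, -264.1, 211.0]
tcp_rot: [-3.141, 0.0, -0.0]
contact_force: [-0.1, -1.4, -0.6]
opening: 0.993
[ 510.11531817 -264.05157434  211.02056579] [-3.14144953e+00  1.75713518e-05 -4.08109892e-05]
```

View pics/w1.png

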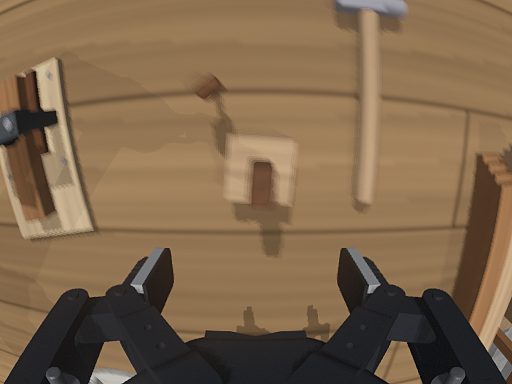

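```bash
python3 - <<'E'
from h import *
s=r.sense();print(s['eef_pos'],s['tcp_rot'])
a=optics.grab_frame('wrist');cv2.imwrite('pics/w2.png',a)
cv2.imwrite('pics/w2c.png',cv2.resize(a[120:230,210:320],None,fx=5,fy=5,interpolation=2))
for u,v,z in((226,136,45),(298,139,45),(293,211,45),(224,201,45),(262,185,120),(250,205,120),(272,205,120),(261,205,120)):print(u,v,onz('wrist',u,v,z,s).round(1))
E
```

```text
[ 513.79161618 -259.36259204  210.36849556] [-3.13859209e+00 -1.77211449e-03  1.51666420e-03]
226 136 [ 561.2 -228.5   45. ]
298 139 [ 558.4 -303.7   45. ]
293 211 [ 479.  -300.9   45. ]
224 201 [ 490.4 -224.8   45. ]
262 185 [ 527.4 -264.7  120. ]
250 205 [ 510.3 -254.9  120. ]
272 205 [ 510.3 -273.2  120. ]
261 205 [ 510.3 -264.   120. ]
```

View pics/w2c.png

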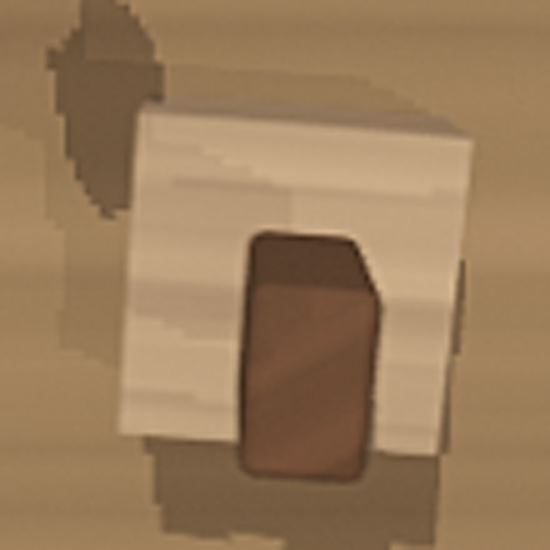

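```bash
python3 - <<'E'
from h import *
s=r.sense();print(s['eef_pos'],s['tcp_rot'],s['qvel'].round(3))
s0=dict(s,eef_pos=[513.79,-259.36,210.37],tcp_rot=[-3.1386,-.00177,.0015])
def quad(P,z,s):
    Q=np.array([onz('wrist',210+u/5,120+v/5,z,s)[:2] for u,v in P]);print(z,Q.round(1).tolist(),'c',Q.mean(0).round(1))
    # edges
    for i in range(4):
        d=Q[(i+1)%4]-Q[i];print('  len %.1f ang %.3f'%(np.hypot(*d),np.arctan2(d[1],d[0])%(np.pi/2)))
for st in (s0,s):
    quad([(140,105),(470,140),(440,453),(122,432)],45,st)
    quad([(248,285),(380,300),(365,478),(242,472)],120,st)
E
```

```text
[ 511.83737271 -261.80395439  210.51321066] [-3.13993395e+00 -2.66331906e-04  4.17423272e-03] [-0.076 -0.015  0.014 -0.043  0.013 -0.079]
45 [[555.9, -241.0], [549.0, -310.3], [479.4, -306.5], [484.2, -236.1]] c [ 517.1 -273.5]
  len 69.7 ang 1.472
  len 69.7 ang 1.516
  len 70.5 ang 1.503
  len 71.8 ang 1.503
120 [[534.1, -262.7], [531.7, -284.2], [501.0, -282.6], [502.0, -261.9]] c [ 517.2 -272.9]
  len 21.6 ang 1.460
  len 30.8 ang 1.519
  len 20.8 ang 1.519
  len 32.1 ang 1.545
45 [[553.6, -243.6], [546.9, -312.9], [477.3, -309.3], [481.9, -238.9]] c [ 514.9 -276.2]
  len 69.7 ang 1.475
  len 69.7 ang 1.519
  len 70.6 ang 1.505
  len 71.8 ang 1.506
120 [[532.0, -265.3], [529.7, -286.8], [498.9, -285.3], [499.9, -264.5]] c [ 515.1 -275.4]
  len 21.6 ang 1.462
  len 30.8 ang 1.522
  len 20.8 ang 1.522
  len 32.1 ang 1.548
```

```bash
python3 -m creep '[{"dp":[3,10,0],"angular":[0,0,0.066],"fingers":60},{"dp":[3,10,0],"angular":[0,0,0.066],"fingers":60},{"dp":[3,10,0],"angular":[0,0,0.066],"fingers":60},{"dp":[3,10,0],"angular":[0,0,0.066],"fingers":60},{"dp":[3,10,0],"angular":[0,0,0.066],"fingers":60}]'
python3 - <<'E'
from h import *
for i in range(3):
    s=r.sense();print(s['clock'],s['eef_pos'].round(2),s['tcp_rot'].round(4),s['qvel'].round(3))
    a=optics.grab_frame('wrist')
cv2.imwrite('pics/w3.png',a)
cv2.imwrite('pics/w3c.png',cv2.resize(a[120:230,200:310],None,fx=5,fy=5,interpolation=2))
E
```

```text
clock: 1.5
eef_pos: [511.5, -276.4, 211.3]
tcp_rot: [-3.141, 0.0, -0.066]
contact_force: [0.4, 0.5, 0.2]
opening: 0.704
1.5 [ 511.51 -276.37  211.26] [-3.1414e+00  2.0000e-04 -6.6000e-02] [ 0.002 -0.001 -0.     0.002  0.     0.006]
1.55 [ 511.59 -276.34  211.3 ] [-3.1414e+00  1.0000e-04 -6.6200e-02] [ 0.002  0.    -0.002 -0.002 -0.001  0.005]
1.6 [ 511.65 -276.31  211.32] [-3.1415e+00  1.0000e-04 -6.6300e-02] [ 0.002  0.    -0.001 -0.    -0.001  0.004]
```

View pics/w3c.png

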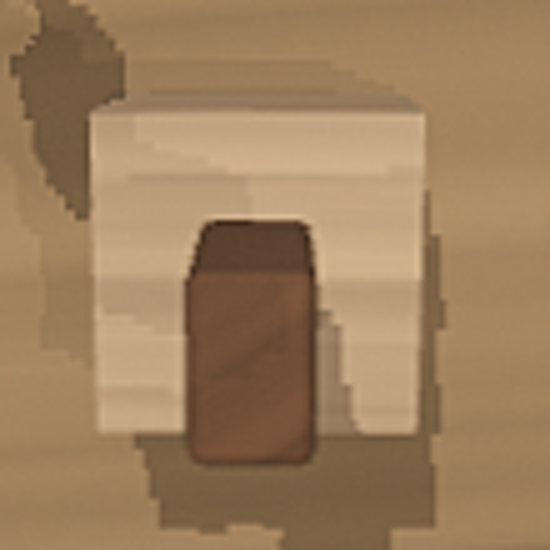

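```bash
python3 - <<'E'
from h import *
s=dict(r.sense(),eef_pos=[511.65,-276.31,211.32],tcp_rot=[-3.1415,0,-.0663])
def quad(P,z,s):
    Q=np.array([onz('wrist',200+u/5,120+v/5,z,s)[:2] for u,v in P]);print(z,Q.round(1).tolist(),'c',Q.mean(0).round(1))
    for i in range(4):
        d=Q[(i+1)%4]-Q[i];print('  len %.1f ang %.3f'%(np.hypot(*d),np.arctan2(d[1],d[0])%(np.pi/2)))
quad([(90,110),(425,112),(418,433),(97,433)],45,s)
quad([(188,272),(315,272),(312,463),(190,463)],120,s)
e=s['eef_pos'];yaw=-.0663
for c in [(517.2,-272.9)]: pass
E
```

```text
45 [[555.0, -240.2], [549.8, -310.3], [479.2, -305.7], [483.9, -234.9]] c [ 517.  -272.8]
  len 70.2 ang 1.497
  len 70.8 ang 1.506
  len 71.0 ang 1.505
  len 71.3 ang 1.496
120 [[534.7, -263.7], [533.3, -284.3], [500.6, -281.8], [501.9, -261.3]] c [ 517.6 -272.8]
  len 20.6 ang 1.503
  len 32.8 ang 1.496
  len 20.5 ang 1.505
  len 32.8 ang 1.498
```

```bash
python3 -m creep '[{"dp":[5.3,-3.9,20],"angular":[0,0,0.004],"fingers":60},{"dp":[5.3,-3.9,60],"angular":[0,0,0.004],"fingers":60},{"dp":[5.3,-3.9,100],"angular":[0,0,0.004],"fingers":60},{"dp":[5.3,-3.9,125],"angular":[0,0,0.004],"fingers":60},{"dp":[5.3,-3.9,132],"angular":[0,0,0.004],"fingers":60}]'
python3 -m creep '[{"dp":[0,0,0],"angular":[0,0,0],"fingers":40},{"dp":[0,0,0],"angular":[0,0,0],"fingers":15},{"dp":[0,0,0],"angular":[0,0,0],"fingers":15},{"dp":[0,0,0],"angular":[0,0,0],"fingers":15},{"dp":[0,0,0],"angular":[0,0,0],"fingers":15}]' 60
python3 - <<'E'
from h import *
s=r.sense();print(s['qpos'].round(3),s['contact_force'].round(1))
cv2.imwrite('pics/w4.png',optics.grab_frame('wrist'))
E
```

```text
clock: 2.07
eef_pos: [514.9, -271.2, 75.2]
tcp_rot: [-3.139, 0.006, -0.07]
contact_force: [-0.3, 0.5, 0.8]
opening: 0.7
clock: 2.48
eef_pos: [519.0, -273.4, 81.3]
tcp_rot: [3.14, -0.003, -0.07]
contact_force: [0.5, -2.0, 6.9]
opening: 0.251
[-0.487  0.473  1.835 -0.     0.83   1.154] [ 0.5 -2.   6.9]
```

View pics/w4.png

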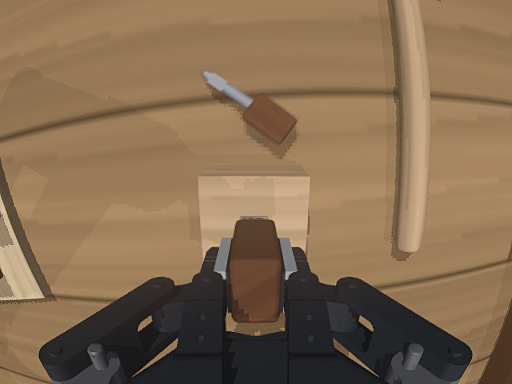

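```bash
python3 -m creep '[{"dp":[0,0,-10],"angular":[0,0,0],"fingers":15},{"dp":[0,0,-40],"angular":[0,0,0],"fingers":15},{"dp":[0,0,-80],"angular":[0,0,0],"fingers":15},{"dp":[0,0,-120],"angular":[0,0,0],"fingers":15},{"dp":[0,0,-160],"angular":[0,0,0],"fingers":15}]'
python3 -m creep '[{"dp":[0,-100,-20],"angular":[0,0,0],"fingers":15},{"dp":[0,-200,-20],"angular":[0,0,0],"fingers":15},{"dp":[0,-200,-20],"angular":[0,0,0],"fingers":15},{"dp":[0,-200,-20],"angular":[0,0,0],"fingers":15},{"dp":[0,-200,-20],"angular":[0,0,0],"fingers":15}]'
python3 -m creep '[{"dp":[-20,-120,0],"angular":[0,0,0],"fingers":15},{"dp":[-20,-120,0],"angular":[0,0,0],"fingers":15},{"dp":[-20,-120,0],"angular":[0,0,0],"fingers":15},{"dp":[-20,-120,0],"angular":[0,0,0],"fingers":15},{"dp":[-20,-120,0],"angular":[0,0,0],"fingers":15}]'
python3 -m creep '[{"dp":[0,0,0],"angular":[0,0,0],"fingers":15},{"dp":[0,0,0],"angular":[0,0,0],"fingers":15},{"dp":[0,0,0],"angular":[0,0,0],"fingers":15}]'
python3 - <<'E'
from h import *
for i in range(2):
    s=r.sense();print(s['eef_pos'].round(2),s['tcp_rot'].round(4),s['contact_force'].round(2));a=optics.grab_frame('wrist')
cv2.imwrite('pics/w5.png',a)
E
```

```text
clock: 2.95
eef_pos: [517.0, -272.1, 241.8]
tcp_rot: [-3.141, 0.0, -0.07]
contact_force: [0.8, 0.2, -1.5]
opening: 0.249
clock: 3.37
eef_pos: [531.1, -70.6, 260.7]
tcp_rot: [-3.141, -0.001, -0.07]
contact_force: [0.0, -0.3, -1.8]
opening: 0.253
clock: 3.78
eef_pos: [519.6, 49.9, 260.1]
tcp_rot: [-3.142, -0.0, -0.066]
contact_force: [0.4, 0.4, -0.9]
opening: 0.247
clock: 4.03
eef_pos: [520.2, 46.8, 259.5]
tcp_rot: [3.141, -0.0, -0.072]
contact_force: [-0.5, 0.0, -1.2]
opening: 0.252
[520.21  46.81 259.47] [ 3.1414e+00 -1.0000e-04 -7.1900e-02] [-0.51  0.01 -1.2 ]
[520.21  46.84 259.37] [ 3.1414  0.     -0.0721] [ 0.63  0.03 -1.47]
```

View pics/w5.png

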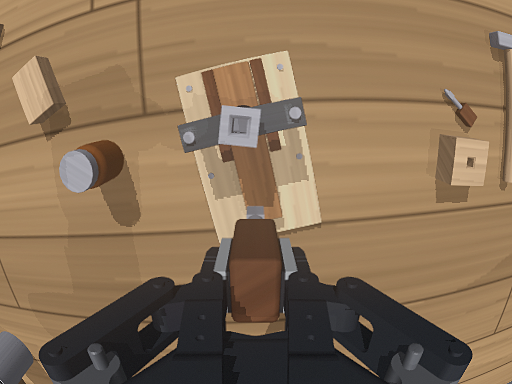

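Picture: the rest's hole (471,161) is empty and I hold the driver. The screw head is at about (240,126) with its square hole; the bridge runs from (188,137) to (295,114). Enlarging for corners.

```bash
python3 - <<'E'
from h import *
a=cv2.imread('pics/w5.png')
cv2.imwrite('pics/w5c.png',cv2.resize(a[90:160,200:280],None,fx=8,fy=8,interpolation=2))
cv2.imwrite('pics/w5d.png',cv2.resize(a[45:245,170:330],None,fx=3,fy=3,interpolation=2))
E
```

```text
(no output)
```

View pics/w5c.png

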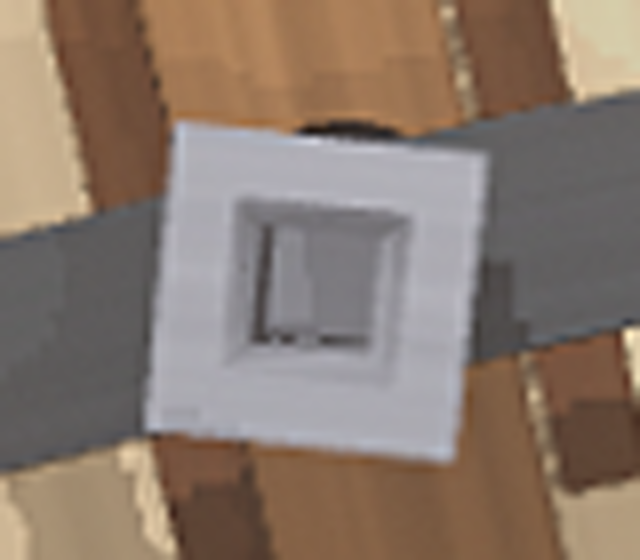

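View pics/w5d.png

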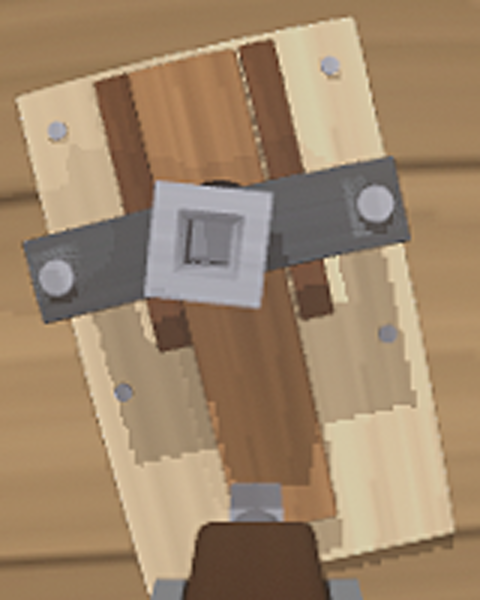

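```bash
python3 - <<'E'
from h import *
s=dict(r.sense(),eef_pos=[520.21,46.82,259.4],tcp_rot=[3.1414,0,-.072])
def quad(P,z,o,k,s=s):
    Q=np.array([onz('wrist',o[0]+u/k,o[1]+v/k,z,s)[:2] for u,v in P]);print(z,Q.round(1).tolist(),'c',Q.mean(0).round(1))
    for i in range(len(Q)):
        d=Q[(i+1)%len(Q)]-Q[i];print('  len %.1f ang %.3f'%(np.hypot(*d),np.arctan2(d[1],d[0])%(np.pi/2)))
quad([(178,125),(488,152),(453,462),(147,430)],142,(200,90),8)
quad([(235,198),(413,215),(390,387),(225,362)],142,(200,90),8)
quad([(18,97),(352,17),(453,532)],15,(170,45),3)
quad([(23,243),(395,158),(409,240),(45,322)],100,(170,45),3)
quad([(334,517)],45,(170,45),3)
# driver tip in view?
for z in(190,):print(proj('wrist',[520,46.8,z],s))
E
```

```text
142 [[600.2, 69.5], [594.5, 36.2], [560.6, 42.4], [566.8, 75.9]] c [580.5  56. ]
  len 33.8 ang 1.401
  len 34.5 ang 1.389
  len 34.0 ang 1.386
  len 34.0 ang 1.382
142 [[591.6, 64.0], [588.2, 44.8], [569.4, 48.7], [573.6, 66.6]] c [580.7  56. ]
  len 19.5 ang 1.393
  len 19.2 ang 1.365
  len 18.4 ang 1.339
  len 18.2 ang 1.426
15 [[648.4, 141.3], [670.5, -5.7], [433.3, -41.2]] c [584.1  31.5]
  len 148.6 ang 0.150
  len 239.9 ang 0.149
  len 282.1 ang 0.704
100 [[585.3, 122.4], [604.1, -6.5], [575.8, -9.8], [556.9, 117.6]] c [580.5  55.9]
  len 130.3 ang 0.145
  len 28.5 ang 0.114
  len 128.7 ang 0.147
  len 28.8 ang 0.167
45 [[456.9, 17.4]] c [456.9  17.4]
  len 0.0 ang 0.000
(np.float64(254.9834273417221), np.float64(209.30786875539903))
```

```bash
for i in 1; do :; done
python3 -m creep '[{"dp":[0,0,0],"angular":[0,0,-0.12],"fingers":15},{"dp":[0,0,0],"angular":[0,0,-0.24],"fingers":15},{"dp":[0,0,0],"angular":[0,0,-0.36],"fingers":15},{"dp":[0,0,0],"angular":[0,0,-0.48],"fingers":15},{"dp":[0,0,0],"angular":[0,0,-0.6],"fingers":15}]'
python3 -m creep '[{"dp":[0,0,0],"angular":[0,0,-0.12],"fingers":15},{"dp":[0,0,0],"angular":[0,0,-0.24],"fingers":15},{"dp":[0,0,0],"angular":[0,0,-0.36],"fingers":15},{"dp":[0,0,0],"angular":[0,0,-0.48],"fingers":15},{"dp":[0,0,0],"angular":[0,0,-0.6],"fingers":15}]'
python3 -m creep '[{"dp":[0,0,0],"angular":[0,0,-0.12],"fingers":15},{"dp":[0,0,0],"angular":[0,0,-0.24],"fingers":15},{"dp":[0,0,0],"angular":[0,0,-0.36],"fingers":15},{"dp":[0,0,0],"angular":[0,0,-0.48],"fingers":15},{"dp":[0,0,0],"angular":[0,0,-0.6],"fingers":15}]'
python3 -m creep '[{"dp":[0,0,0],"angular":[0,0,-0.12],"fingers":15},{"dp":[0,0,0],"angular":[0,0,-0.24],"fingers":15},{"dp":[0,0,0],"angular":[0,0,-0.36],"fingers":15},{"dp":[0,0,0],"angular":[0,0,-0.48],"fingers":15},{"dp":[0,0,0],"angular":[0,0,-0.6],"fingers":15}]'
python3 -m creep '[{"dp":[0,0,0],"angular":[0,0,-0.12],"fingers":15},{"dp":[0,0,0],"angular":[0,0,-0.24],"fingers":15},{"dp":[0,0,0],"angular":[0,0,-0.36],"fingers":15},{"dp":[0,0,0],"angular":[0,0,-0.48],"fingers":15},{"dp":[0,0,0],"angular":[0,0,-0.6],"fingers":15}]'
```

```text
clock: 4.55
eef_pos: [520.2, 47.2, 259.2]
tcp_rot: [-3.141, 0.0, 0.534]
contact_force: [0.6, -0.5, -1.1]
opening: 0.248
clock: 4.97
eef_pos: [520.2, 47.3, 259.2]
tcp_rot: [-3.141, 0.0, 1.134]
contact_force: [0.7, -0.3, -2.7]
opening: 0.251
clock: 5.38
eef_pos: [520.2, 47.2, 259.2]
tcp_rot: [-3.141, -0.0, 1.734]
contact_force: [0.4, -0.9, -1.8]
opening: 0.249
clock: 5.8
eef_pos: [520.2, 47.3, 259.2]
tcp_rot: [-3.141, -0.0, 2.334]
contact_force: [-0.5, 0.0, -0.9]
opening: 0.252
clock: 6.22
eef_pos: [520.2, 47.2, 259.2]
tcp_rot: [-3.141, -0.0, 2.934]
contact_force: [0.4, -1.2, -1.6]
opening: 0.249
```

```bash
python3 -m creep '[{"dp":[-40,15,0],"angular":[0,0,-0.026],"fingers":15},{"dp":[-57.1,21.2,10],"angular":[0,0,-0.026],"fingers":15},{"dp":[-57.1,21.2,20],"angular":[0,0,-0.026],"fingers":15},{"dp":[-57.1,21.2,30],"angular":[0,0,-0.026],"fingers":15},{"dp":[-57.1,21.2,32],"angular":[0,0,-0.026],"fingers":15}]'
python3 -m creep '[{"dp":[0,0,0],"angular":[0,0,0],"fingers":15},{"dp":[0,0,0],"angular":[0,0,0],"fingers":15},{"dp":[0,0,0],"angular":[0,0,0],"fingers":15}]'
python3 - <<'E'
from h import *
s=r.sense();print(s['eef_pos'].round(2),s['tcp_rot'].round(4),s['contact_force'].round(2),s['wrist_torque'].round(3),s['qpos'].round(3));a=optics.grab_frame('wrist')
cv2.imwrite('pics/w6.png',a)
b=optics.grab_frame('scene')
cv2.imwrite('pics/w6c.png',np.hstack([cv2.resize(a[120:260,170:330],(640,560),interpolation=2),cv2.resize(b[120:220,240:268+12],(224,560),interpolation=2)])[:, :800])
cv2.imwrite('pics/s6.png',cv2.resize(b[110:230,220:330],None,fx=5,fy=5,interpolation=2))
E
```

```text
clock: 6.63
eef_pos: [578.6, 56.0, 224.8]
tcp_rot: [-3.14, -0.004, 2.955]
contact_force: [-0.7, -0.6, -1.9]
opening: 0.25
clock: 6.88
eef_pos: [580.3, 56.6, 228.0]
tcp_rot: [3.141, 0.001, 2.956]
contact_force: [-0.3, -0.6, -0.2]
opening: 0.25
[580.28  56.63 227.98] [3.1414e+00 8.0000e-04 2.9556e+00] [-0.35 -0.59 -0.21] [ 0.01  -0.036 -0.008] [ 0.095  0.291  1.729 -0.     1.12  -1.29 ]
```

View pics/w6c.png

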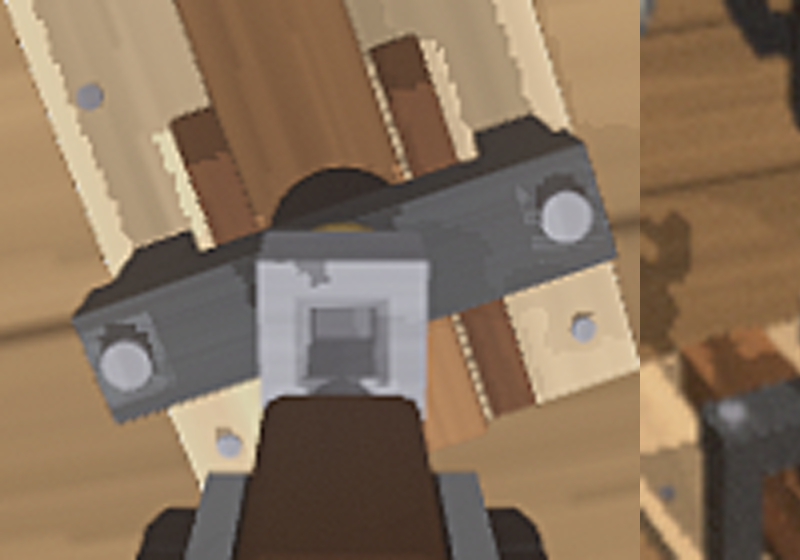

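View pics/s6.png

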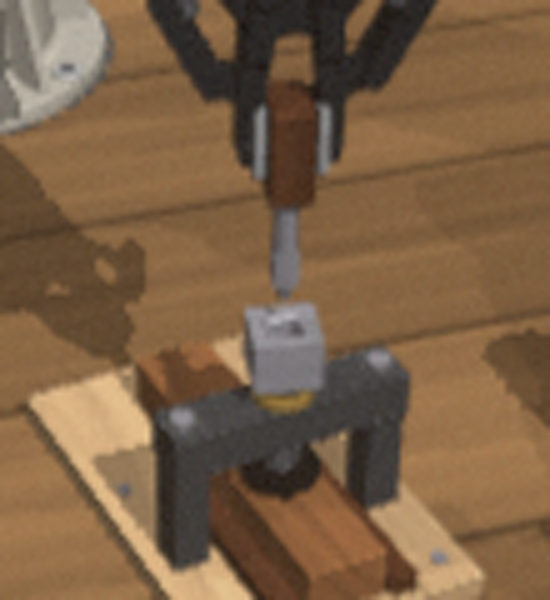

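```bash
python3 - <<'E'
from h import *
s=dict(r.sense(),eef_pos=[580.28,56.63,227.98],tcp_rot=[3.1414,.0008,2.9556])
for P in ([(297,300),(388,302),(388,388),(297,386)],[(257,262),(428,262)]):
    Q=np.array([onz('wrist',170+u/4,120+v/4,142,s)[:2] for u,v in P]);print(Q.round(1).tolist(),Q.mean(0).round(1))
d=Q[0]-Q[1];print(np.arctan2(d[1],d[0])%(np.pi/2)-np.pi/2)
print(r.sense()['eef_pos'])
E
```

```text
[[571.2, 49.3], [575.0, 67.3], [593.2, 64.1], [589.3, 45.7]] [582.2  56.6]
[[561.9, 43.0], [568.3, 76.6]] [565.1  59.8]
-0.1867023109042345
[580.51950594  56.77917661 228.10017768]
```

```bash
python3 -m creep '[{"dp":[-1.8,0.2,0],"angular":[0,0,0],"fingers":15},{"dp":[-1.8,0.2,8],"angular":[0,0,0],"fingers":15},{"dp":[-1.8,0.2,14],"angular":[0,0,0],"fingers":15},{"dp":[-1.8,0.2,19],"angular":[0,0,0],"fingers":15},{"dp":[-1.8,0.2,22],"angular":[0,0,0],"fingers":15}]'
python3 -m creep '[{"dp":[0,0,2],"angular":[0,0,0],"fingers":15},{"dp":[0,0,4],"angular":[0,0,0],"fingers":15},{"dp":[0,0,5],"angular":[0,0,0],"fingers":15},{"dp":[0,0,6],"angular":[0,0,0],"fingers":15}]'
python3 - <<'E'
from h import *
s=r.sense();print(s['eef_pos'].round(2),s['tcp_rot'].round(4),s['contact_force'].round(2),s['wrist_torque'].round(3))
E
```

```text
clock: 7.4
eef_pos: [581.6, 56.6, 204.0]
tcp_rot: [-3.141, -0.002, 2.956]
contact_force: [-0.4, 0.4, -2.2]
opening: 0.248
clock: 7.73
eef_pos: [582.3, 56.7, 199.2]
tcp_rot: [3.142, 0.0, 2.956]
contact_force: [0.8, 0.2, -1.9]
opening: 0.25
[582.29  56.68 199.24] [3.1415e+00 1.0000e-04 2.9558e+00] [ 0.81  0.15 -1.89] [ 0.023 -0.036  0.02 ]
```

```bash
python3 -m creep '[{"dp":[0,0,2],"angular":[0,0,0],"fingers":15},{"dp":[0,0,4],"angular":[0,0,0],"fingers":15},{"dp":[0,0,6],"angular":[0,0,0],"fingers":15},{"dp":[0,0,8],"angular":[0,0,0],"fingers":15},{"dp":[0,0,8],"angular":[0,0,0],"fingers":15}]'
python3 - <<'E'
from h import *
s=r.sense();print(s['eef_pos'].round(2),s['tcp_rot'].round(4),s['contact_force'].round(2),s['wrist_torque'].round(3))
b=optics.grab_frame('scene')
cv2.imwrite('pics/s7.png',cv2.resize(b[110:230,220:330],None,fx=5,fy=5,interpolation=2))
E
```

```text
clock: 8.15
eef_pos: [582.0, 56.6, 190.8]
tcp_rot: [-3.141, -0.001, 2.956]
contact_force: [-0.4, 0.2, -2.0]
opening: 0.251
[581.96  56.62 190.82] [-3.1414e+00 -6.0000e-04  2.9558e+00] [-0.44  0.16 -2.04] [-0.004 -0.029  0.013]
```

View pics/s7.png

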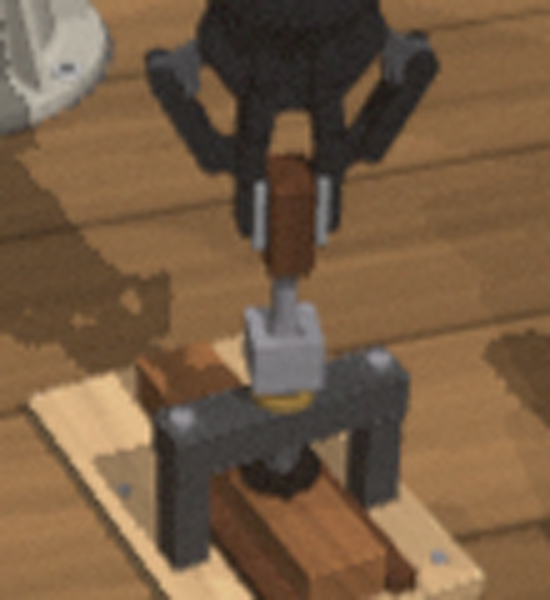

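```bash
cat > p.py <<'E'
from h import *
s=r.sense();print('%.2f'%s['clock'],s['eef_pos'].round(1),'yaw %.3f'%s['tcp_rot'][2],'F',s['contact_force'].round(1),'Tq',s['wrist_torque'].round(3),'q6 eff %.3f'%s['joint_efforts'][5])
E
T='python3 p.py'
python3 -m creep '[{"dp":[0,0,0],"angular":[0,0,0.03],"fingers":15},{"dp":[0,0,0],"angular":[0,0,0.06],"fingers":15},{"dp":[0,0,0.3],"angular":[0,0,0.09],"fingers":15},{"dp":[0,0,0.3],"angular":[0,0,0.12],"fingers":15}]' >/dev/null; $T
python3 -m creep '[{"dp":[0,0,0],"angular":[0,0,0.03],"fingers":15},{"dp":[0,0,0],"angular":[0,0,0.06],"fingers":15},{"dp":[0,0,0.3],"angular":[0,0,0.09],"fingers":15},{"dp":[0,0,0.3],"angular":[0,0,0.12],"fingers":15}]' >/dev/null; $T
python3 -m creep '[{"dp":[0,0,0],"angular":[0,0,0.03],"fingers":15},{"dp":[0,0,0],"angular":[0,0,0.06],"fingers":15},{"dp":[0,0,0.3],"angular":[0,0,0.09],"fingers":15},{"dp":[0,0,0.3],"angular":[0,0,0.12],"fingers":15}]' >/dev/null; $T
python3 -m creep '[{"dp":[0,0,0],"angular":[0,0,0.03],"fingers":15},{"dp":[0,0,0],"angular":[0,0,0.06],"fingers":15},{"dp":[0,0,0.3],"angular":[0,0,0.09],"fingers":15},{"dp":[0,0,0.3],"angular":[0,0,0.12],"fingers":15}]' >/dev/null; $T
```

```text
8.53 [582.2  56.6 191. ] yaw 2.834 F [-0.8 -0.5 -1.5] Tq [-0.133  0.123  0.045] q6 eff -0.576
8.87 [582.1  56.6 190.8] yaw 2.714 F [-0.4 -1.  -1.7] Tq [-0.09   0.044  0.085] q6 eff -0.518
9.20 [582.2  56.5 190.4] yaw 2.595 F [ 0.2 -0.7 -1.7] Tq [-0.029  0.05   0.078] q6 eff -0.517
9.53 [582.2  56.5 190.1] yaw 2.475 F [ 0.4  0.1 -2.6] Tq [-0.078 -0.013  0.125] q6 eff -0.516
```

```bash
cat > q.py <<'E'
from h import *
import sys
v=[]
for i in range(int(sys.argv[1])):
    v.append(r.sense()['wrist_torque'][2]); optics.grab_frame('top')
v.append(r.sense()['wrist_torque'][2])
print('static',np.round(v,3),np.mean(v).round(3))
E
python3 q.py 4
T='python3 p.py'
python3 -m creep '[{"dp":[0,0,0],"angular":[0,0,0.03],"fingers":15},{"dp":[0,0,0.2],"angular":[0,0,0.06],"fingers":15}]' >/dev/null; $T
python3 q.py 3
python3 -m creep '[{"dp":[0,0,0],"angular":[0,0,0.03],"fingers":15},{"dp":[0,0,0.2],"angular":[0,0,0.06],"fingers":15}]' >/dev/null; $T
python3 q.py 3
```

```text
static [0.125 0.053 0.024 0.01  0.025] 0.047
9.90 [582.2  56.5 189.9] yaw 2.416 F [ 0.3 -1.7 -1.2] Tq [-0.224  0.163  0.107] q6 eff -0.630
static [0.107 0.068 0.035 0.03 ] 0.06
10.22 [582.1  56.5 189.7] yaw 2.356 F [-0.7 -1.2 -0.7] Tq [-0.37   0.193  0.114] q6 eff -0.629
static [ 0.114  0.075 -0.009 -0.009] 0.043
```

```bash
T='python3 p.py'
python3 -m creep '[{"dp":[0,0,0],"angular":[0,0,0.03],"fingers":15},{"dp":[0,0,0.2],"angular":[0,0,0.06],"fingers":15}]' >/dev/null; $T
python3 -m creep '[{"dp":[0,0,0],"angular":[0,0,0.03],"fingers":15},{"dp":[0,0,0.2],"angular":[0,0,0.06],"fingers":15}]' >/dev/null; $T
python3 -m creep '[{"dp":[0,0,0],"angular":[0,0,0.03],"fingers":15},{"dp":[0,0,0.2],"angular":[0,0,0.06],"fingers":15}]' >/dev/null; $T
python3 -m creep '[{"dp":[0,0,0],"angular":[0,0,0.03],"fingers":15},{"dp":[0,0,0.2],"angular":[0,0,0.06],"fingers":15}]' >/dev/null; $T
python3 -m creep '[{"dp":[0,0,0],"angular":[0,0,0.03],"fingers":15},{"dp":[0,0,0.2],"angular":[0,0,0.06],"fingers":15}]' >/dev/null; $T
```

```text
10.53 [582.2  56.5 189.5] yaw 2.297 F [-1.6 -2.  -0.3] Tq [-0.394  0.188  0.075] q6 eff -0.631
10.70 [582.2  56.5 189.3] yaw 2.236 F [-0.6 -2.6  0.8] Tq [-0.423  0.169  0.043] q6 eff -0.524
10.87 [582.2  56.5 189.2] yaw 2.176 F [-1.3 -1.1  1. ] Tq [-0.453  0.242  0.082] q6 eff -0.524
11.03 [582.2  56.5 189. ] yaw 2.116 F [-0.7 -1.7  1.1] Tq [-0.438  0.299  0.114] q6 eff -0.525
11.20 [582.2  56.5 188.8] yaw 2.056 F [-1.3 -2.   2. ] Tq [-0.436  0.269  0.075] q6 eff -0.525
```

```bash
T='python3 p.py'
python3 -m creep '[{"dp":[0,0,0],"angular":[0,0,0.03],"fingers":15},{"dp":[0,0,0],"angular":[0,0,0.06],"fingers":15}]' >/dev/null; $T
python3 -m creep '[{"dp":[0,0,0],"angular":[0,0,0.03],"fingers":15},{"dp":[0,0,0.1],"angular":[0,0,0.06],"fingers":15}]' >/dev/null; $T
python3 -m creep '[{"dp":[0,0,0],"angular":[0,0,0.03],"fingers":15},{"dp":[0,0,0.1],"angular":[0,0,0.06],"fingers":15}]' >/dev/null; $T
python3 -m creep '[{"dp":[0,0,0],"angular":[0,0,0.03],"fingers":15},{"dp":[0,0,0.1],"angular":[0,0,0.06],"fingers":15}]' >/dev/null; $T
python3 -m creep '[{"dp":[0,0,0],"angular":[0,0,0.03],"fingers":15},{"dp":[0,0,0.2],"angular":[0,0,0.06],"fingers":15}]' >/dev/null; $T
python3 -m creep '[{"dp":[0,0,0],"angular":[0,0,0.03],"fingers":15},{"dp":[0,0,0.2],"angular":[0,0,0.06],"fingers":15}]' >/dev/null; $T
```

```text
11.37 [582.1  56.5 188.7] yaw 1.996 F [-0.3 -1.9 -1.8] Tq [-0.439  0.215  0.031] q6 eff -0.518
11.53 [582.1  56.5 188.5] yaw 1.936 F [-0.6 -2.  -0.4] Tq [-0.376  0.143  0.094] q6 eff -0.519
11.70 [582.1  56.5 188.4] yaw 1.876 F [-1.  -2.5 -1.8] Tq [-0.435  0.137  0.106] q6 eff -0.505
11.87 [582.1  56.5 188.2] yaw 1.816 F [ 0.  -2.9 -2. ] Tq [-0.4    0.15   0.114] q6 eff -0.492
12.03 [582.1  56.4 188. ] yaw 1.756 F [-0.5 -2.6 -2. ] Tq [-0.347  0.226  0.14 ] q6 eff -0.482
12.20 [582.   56.5 187.9] yaw 1.696 F [-1.3 -2.  -1.8] Tq [-0.442  0.262  0.144] q6 eff -0.471
```

```bash
T='python3 p.py'
python3 -m creep '[{"dp":[0,0,0],"angular":[0,0,0.03],"fingers":15},{"dp":[0,0,0.2],"angular":[0,0,0.06],"fingers":15}]' >/dev/null; $T
python3 -m creep '[{"dp":[0,0,0],"angular":[0,0,0.03],"fingers":15},{"dp":[0,0,0.2],"angular":[0,0,0.06],"fingers":15}]' >/dev/null; $T
python3 - <<'E'
from h import *
b=optics.grab_frame('scene')
cv2.imwrite('pics/s8.png',cv2.resize(b[110:230,220:330],None,fx=5,fy=5,interpolation=2))
E
python3 q.py 3
```

```text
12.37 [582.   56.4 187.7] yaw 1.636 F [-0.9 -1.7  0.1] Tq [-0.47   0.276  0.16 ] q6 eff -0.459
12.53 [582.1  56.4 187.6] yaw 1.576 F [-1.2 -2.4  0.4] Tq [-0.487  0.288  0.087] q6 eff -0.448
static [0.183 0.104 0.102 0.128] 0.129
```

View pics/s8.png

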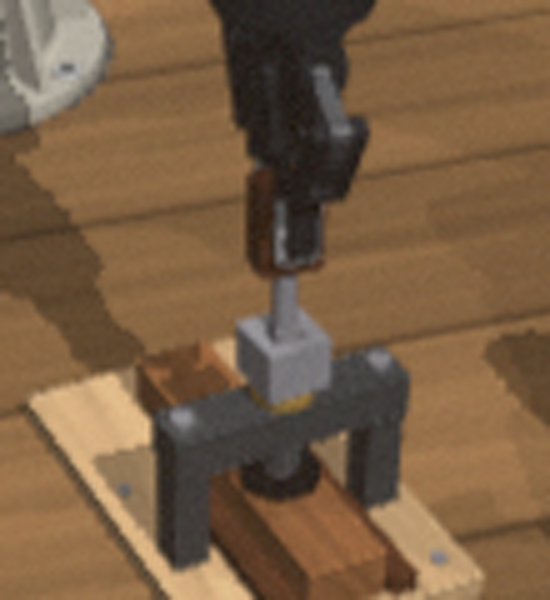

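```bash

python3 -m creep '[{"dp":[0,0,0],"angular":[0,0,0],"fingers":30},{"dp":[0,0,0],"angular":[0,0,0],"fingers":45},{"dp":[0,0,0],"angular":[0,0,0],"fingers":60},{"dp":[0,0,0],"angular":[0,0,0],"fingers":60},{"dp":[0,0,0],"angular":[0,0,0],"fingers":60}]'; python3 p.py
python3 - <<'E'
from h import *
a=optics.grab_frame('wrist');b=optics.grab_frame('scene')
cv2.imwrite('pics/w9.png',np.hstack([a[90:384,150:360],cv2.resize(b[110:230,220:330],(270,294),interpolation=2)]))
E
```

```text
clock: 13.15
eef_pos: [582.4, 56.8, 187.7]
tcp_rot: [3.141, -0.0, 1.576]
contact_force: [0.6, -0.5, -0.4]
opening: 0.702
13.15 [582.4  56.8 187.7] yaw 1.576 F [ 0.6 -0.5 -0.4] Tq [-0.008 -0.026 -0.018] q6 eff -0.006
```

View pics/w9.png

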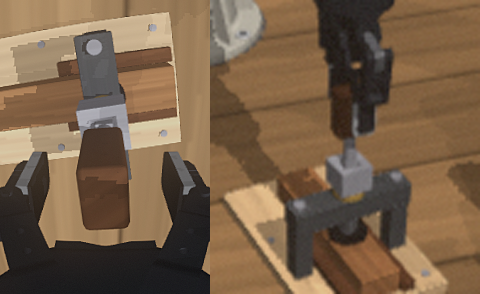

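The driver stands free in the screw, roughly centred between the open fingers. Lifting off straight and turning for the block grasp.

```bash

python3 -m creep '[{"dp":[0,0,-15],"angular":[0,0,0],"fingers":60},{"dp":[0,0,-45],"angular":[0,0,0],"fingers":60},{"dp":[0,0,-80],"angular":[0,0,0],"fingers":70},{"dp":[0,0,-100],"angular":[0,0,0],"fingers":70},{"dp":[0,0,-100],"angular":[0,0,0],"fingers":70}]'
python3 -m creep '[{"dp":[0,30,0],"angular":[0,0,-0.12],"fingers":70},{"dp":[0,0,0],"angular":[0,0,-0.24],"fingers":70},{"dp":[0,0,0],"angular":[0,0,-0.36],"fingers":70},{"dp":[0,0,0],"angular":[0,0,-0.48],"fingers":70},{"dp":[0,0,0],"angular":[0,0,-0.6],"fingers":70}]'
python3 -m creep '[{"dp":[0,0,0],"angular":[0,0,-0.12],"fingers":70},{"dp":[0,0,0],"angular":[0,0,-0.24],"fingers":70},{"dp":[0,0,0],"angular":[0,0,-0.36],"fingers":70},{"dp":[0,0,0],"angular":[0,0,-0.48],"fingers":70},{"dp":[0,0,0],"angular":[0,0,-0.6],"fingers":70}]'
python3 -m creep '[{"dp":[0,0,0],"angular":[0,0,-0.12],"fingers":70},{"dp":[0,0,0],"angular":[0,0,-0.24],"fingers":70},{"dp":[0,0,0],"angular":[0,0,-0.36],"fingers":70},{"dp":[0,0,0],"angular":[0,0,-0.48],"fingers":70},{"dp":[0,0,0],"angular":[0,0,-0.513],"fingers":70}]'
```

```text
clock: 13.67
eef_pos: [584.7, 56.9, 292.8]
tcp_rot: [3.134, -0.001, 1.576]
contact_force: [0.8, 0.9, -0.1]
opening: 0.823
clock: 14.08
eef_pos: [581.7, 56.7, 286.4]
tcp_rot: [-3.14, -0.001, 2.182]
contact_force: [0.2, 0.3, 0.2]
opening: 0.822
clock: 14.5
eef_pos: [581.9, 56.6, 286.7]
tcp_rot: [-3.141, -0.001, 2.782]
contact_force: [0.4, -0.8, 0.2]
opening: 0.823
clock: 14.92
eef_pos: [581.9, 56.6, 286.7]
tcp_rot: [3.141, -0.001, -2.987]
contact_force: [-0.3, -1.0, -0.7]
opening: 0.822
```

```bash

python3 -m creep '[{"dp":[40,0,0],"angular":[0,0,0],"fingers":70},{"dp":[80,0,0],"angular":[0,0,0],"fingers":70},{"dp":[103.5,0,10],"angular":[0,0,0],"fingers":70},{"dp":[103.5,0,40],"angular":[0,0,0],"fingers":70},{"dp":[103.5,0,80],"angular":[0,0,0],"fingers":70}]'
python3 -m creep '[{"dp":[0,0,30],"angular":[0,0,0],"fingers":70},{"dp":[0,0,40],"angular":[0,0,0],"fingers":70},{"dp":[0,0,40],"angular":[0,0,0],"fingers":70},{"dp":[0,0,40],"angular":[0,0,0],"fingers":70}]'
python3 - <<'E'
from h import *
s=r.sense();print(s['eef_pos'].round(2).tolist(),s['tcp_rot'].round(4).tolist(),s['qpos'].round(3));a=optics.grab_frame('wrist')
cv2.imwrite('pics/w10.png',a)
b=optics.grab_frame('scene');cv2.imwrite('pics/s10.png',cv2.resize(b[90:250,190:350],None,fx=3.5,fy=3.5,interpolation=2))
E
```

```text
clock: 15.33
eef_pos: [480.6, 41.5, 209.1]
tcp_rot: [-3.141, 0.006, -2.994]
contact_force: [2.3, -0.7, -0.3]
opening: 0.822
clock: 15.67
eef_pos: [480.1, 41.5, 167.9]
tcp_rot: [3.142, -0.001, -2.994]
contact_force: [0.0, 0.5, 0.1]
opening: 0.815
[480.1, 41.51, 167.91] [3.1415, -0.0006, -2.9943] [ 0.083  0.209  1.994  0.     0.94  -1.635]
```

View pics/w10.png

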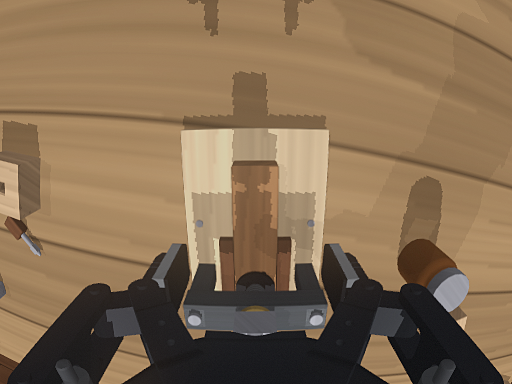

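View pics/s10.png

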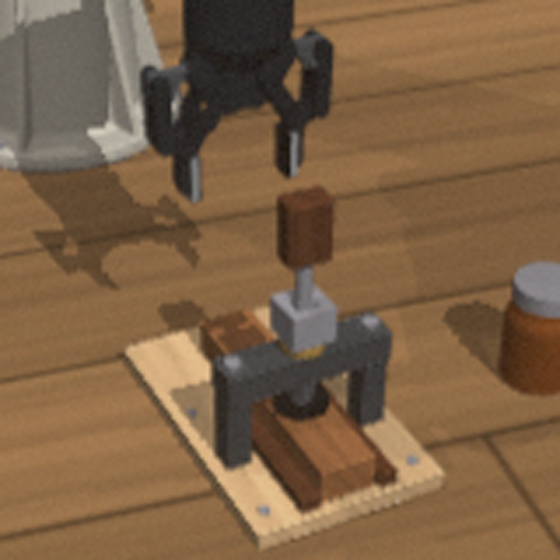

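```bash
python3 - <<'E'
from h import *
a=cv2.imread('pics/w10.png')
cv2.imwrite('pics/w10c.png',cv2.resize(a[110:250,175:335],None,fx=4.5,fy=4.5,interpolation=2))
E
```

```text
(no output)
```

View pics/w10c.png

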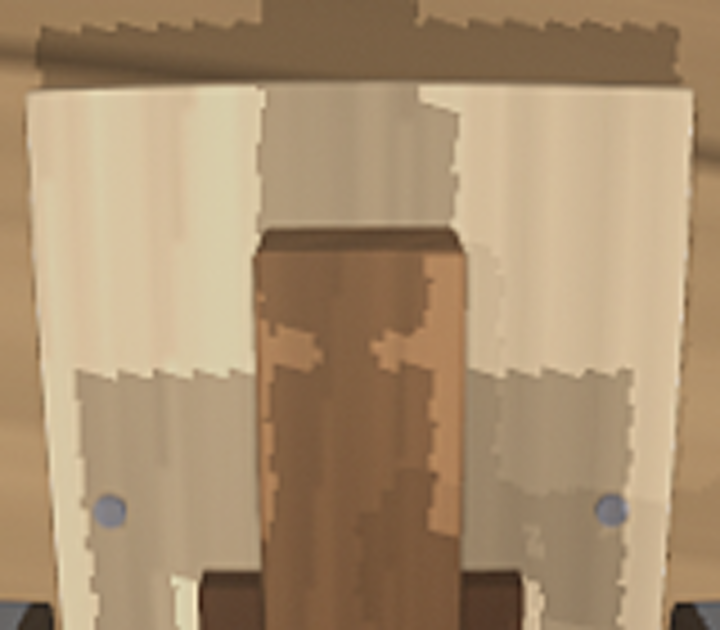

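```bash
python3 - <<'E'
from h import *
s=dict(r.sense(),eef_pos=[480.1,41.51,167.91],tcp_rot=[3.1415,-.0006,-2.9943])
f=lambda u,v,z:onz('wrist',175+u/4.5,110+v/4.5,z,s)[:2]
L,Rr=f(27,93,15),f(691,91,15);M=f(360,84,15)
a,b=f(256,251,45),f(465,251,45);c,d=f(265,231,15),f(458,231,15)
w=Rr-L;yaw=np.arctan2(w[1],w[0])-(-np.pi/2)  # left->right in img
print(L,Rr,M,'w',np.hypot(*w),'yaw',yaw)
print(a,b,c,d,np.hypot(*(b-a)))
j=np.array([.9889,.1484]);n=np.array([-.1484,.9889])
m=(L+Rr)/2
for k,q in(('top',(a+b)/2),('bot',(c+d)/2),('bedmid',M)):print(k,'along',(q-m)@j,'lat',(q-m)@n)
print('tcp',(np.array([480.1,41.51])-m)@j,(np.array([480.1,41.51])-m)@n)
w=b-a;print('block ang',np.arctan2(w[1],w[0]))
E
```

```text
[435.43321367 -40.77322902] [413.14375009 107.02226975] [423.89329179  33.29569233] w 149.46681786747467 yaw 3.2912774906745073
[458.66063732  17.05700594] [452.45509006  59.05923442] [459.72127781  16.9735783 ] [453.36654864  59.96190929] 42.45816782263302
top along 31.654437884132694 lat 0.2384606003793516
bot along 32.690330418405 lat 0.4972076412616388
bedmid along -0.36540156214493846 lat 0.22791817384469007
tcp 56.4364154485027 0.009971525593735939
block ang 1.717478491825177
```

```bash

python3 -m creep '[{"dp":[0,0,40],"angular":[0,0,0],"fingers":70},{"dp":[0,0,80],"angular":[0,0,0],"fingers":70},{"dp":[0,0,115],"angular":[0,0,0],"fingers":70},{"dp":[0,0,135],"angular":[0,0,0],"fingers":70},{"dp":[0,0,146],"angular":[0,0,0],"fingers":70}]'
python3 -m creep '[{"dp":[0,0,2],"angular":[0,0,0],"fingers":60},{"dp":[0,0,2],"angular":[0,0,0],"fingers":52},{"dp":[0,0,2],"angular":[0,0,0],"fingers":46},{"dp":[0,0,2],"angular":[0,0,0],"fingers":38},{"dp":[0,0,2],"angular":[0,0,0],"fingers":38}]' 40
python3 -m creep '[{"dp":[0,0,0],"angular":[0,0,0],"fingers":38},{"dp":[0,0,0],"angular":[0,0,0],"fingers":38},{"dp":[0,0,0],"angular":[0,0,0],"fingers":38}]'
python3 p.py
python3 - <<'E'
from h import *
cv2.imwrite('pics/w11.png',optics.grab_frame('wrist'))
E
```

```text
clock: 16.18
eef_pos: [479.8, 41.5, 20.5]
tcp_rot: [3.142, -0.001, -2.994]
contact_force: [0.5, -0.4, 0.3]
opening: 0.822
clock: 16.6
eef_pos: [481.4, 41.6, 21.4]
tcp_rot: [-3.141, 0.003, -2.994]
contact_force: [-0.6, -0.4, 8.1]
opening: 0.504
clock: 16.85
eef_pos: [481.4, 41.6, 21.4]
tcp_rot: [-3.141, 0.003, -2.994]
contact_force: [-1.1, 0.5, 9.7]
opening: 0.507
16.85 [481.4  41.6  21.4] yaw -2.994 F [-1.1  0.5  9.7] Tq [0.035 0.138 0.014] q6 eff 0.016
```

View pics/w11.png

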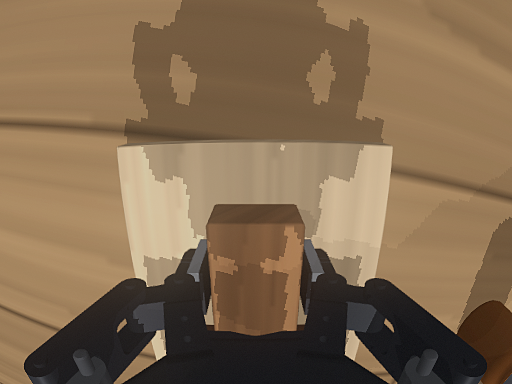

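```bash

python3 -m creep '[{"dp":[0,0,-0.5],"angular":[0,0,0],"fingers":38},{"dp":[0,0,-1.0],"angular":[0,0,0],"fingers":38},{"dp":[0,0,-1.2],"angular":[0,0,0],"fingers":38},{"dp":[0,0,-1.2],"angular":[0,0,0],"fingers":38}]'
python3 p.py
```

```text
clock: 17.23
eef_pos: [481.2, 41.6, 21.4]
tcp_rot: [-3.141, 0.003, -2.994]
contact_force: [4.5, -0.4, 1.8]
opening: 0.507
17.23 [481.2  41.6  21.4] yaw -2.994 F [ 4.5 -0.4  1.8] Tq [ 0.013 -0.645 -0.038] q6 eff -0.036
```

```bash

python3 -m creep '[{"dp":[0.5,0,0],"angular":[0,0,0],"fingers":38},{"dp":[1,0,0],"angular":[0,0,0],"fingers":38}]' >/dev/null
python3 p.py
python3 -m creep '[{"dp":[0.5,0,0],"angular":[0,0,0],"fingers":38},{"dp":[1,0,0],"angular":[0,0,0],"fingers":38}]' >/dev/null
python3 p.py
python3 -m creep '[{"dp":[0.5,0,0],"angular":[0,0,0],"fingers":38},{"dp":[1,0,0],"angular":[0,0,0],"fingers":38}]' >/dev/null
python3 p.py
python3 -m creep '[{"dp":[0.5,0,0],"angular":[0,0,0],"fingers":38},{"dp":[1,0,0],"angular":[0,0,0],"fingers":38}]' >/dev/null
python3 p.py
python3 -m creep '[{"dp":[0.5,0,0],"angular":[0,0,0],"fingers":38},{"dp":[1,0,0],"angular":[0,0,0],"fingers":38}]' >/dev/null
python3 p.py
```

```text
17.40 [480.9  41.5  21.4] yaw -2.994 F [ 7.2  1.2 -2. ] Tq [ 0.12  -1.095 -0.035] q6 eff -0.025
17.57 [480.1  41.4  21.4] yaw -2.994 F [ 7.7  1.6 -1.2] Tq [ 0.197 -1.126 -0.03 ] q6 eff -0.007
17.73 [479.1  41.3  21.4] yaw -2.994 F [ 7.4  0.4 -1.9] Tq [ 0.187 -1.135  0.054] q6 eff -0.003
17.90 [478.1  41.1  21.4] yaw -2.994 F [ 7.7  1.4 -1.2] Tq [ 0.222 -1.117  0.029] q6 eff -0.001
18.07 [477.1  41.   21.4] yaw -2.994 F [ 8.1  0.5 -1.2] Tq [ 0.198 -1.066  0.039] q6 eff 0.000
```

```bash

python3 -m creep '[{"dp":[1.5,0,0],"angular":[0,0,0],"fingers":38},{"dp":[3,0,0],"angular":[0,0,0],"fingers":38},{"dp":[4.5,0,0],"angular":[0,0,0],"fingers":38},{"dp":[6,0,0],"angular":[0,0,0],"fingers":38},{"dp":[7.5,0,0],"angular":[0,0,0],"fingers":38}]' >/dev/null
python3 p.py
python3 -m creep '[{"dp":[1.5,0,0],"angular":[0,0,0],"fingers":38},{"dp":[3,0,0],"angular":[0,0,0],"fingers":38},{"dp":[4.5,0,0],"angular":[0,0,0],"fingers":38},{"dp":[6,0,0],"angular":[0,0,0],"fingers":38},{"dp":[7.5,0,0],"angular":[0,0,0],"fingers":38}]' >/dev/null
python3 p.py
python3 -m creep '[{"dp":[1.5,0,0],"angular":[0,0,0],"fingers":38},{"dp":[3,0,0],"angular":[0,0,0],"fingers":38},{"dp":[4.5,0,0],"angular":[0,0,0],"fingers":38},{"dp":[6,0,0],"angular":[0,0,0],"fingers":38},{"dp":[7.5,0,0],"angular":[0,0,0],"fingers":38}]' >/dev/null
python3 p.py
python3 - <<'E'
from h import *
s=r.sense();print(s['eef_pos'].round(2).tolist(),s['tcp_rot'].round(4).tolist())
a=optics.grab_frame('wrist')
cv2.imwrite('pics/w12.png',cv2.resize(a[110:330,110:400],None,fx=2.7,fy=2.7,interpolation=2))
E
```

```text
18.48 [469.7  39.9  21.4] yaw -2.994 F [ 7.8  1.5 -1.3] Tq [ 0.154 -1.172 -0.004] q6 eff 0.003
18.90 [462.3  38.8  21.4] yaw -2.994 F [ 7.4  1.  -1.7] Tq [ 0.157 -1.12   0.057] q6 eff 0.002
19.32 [454.9  37.7  21.4] yaw -2.994 F [ 7.6  0.7 -0.9] Tq [ 0.143 -1.123 -0.045] q6 eff 0.002
[454.92, 37.66, 21.43] [-3.1414, 0.0043, -2.9944]
```

View pics/w12.png

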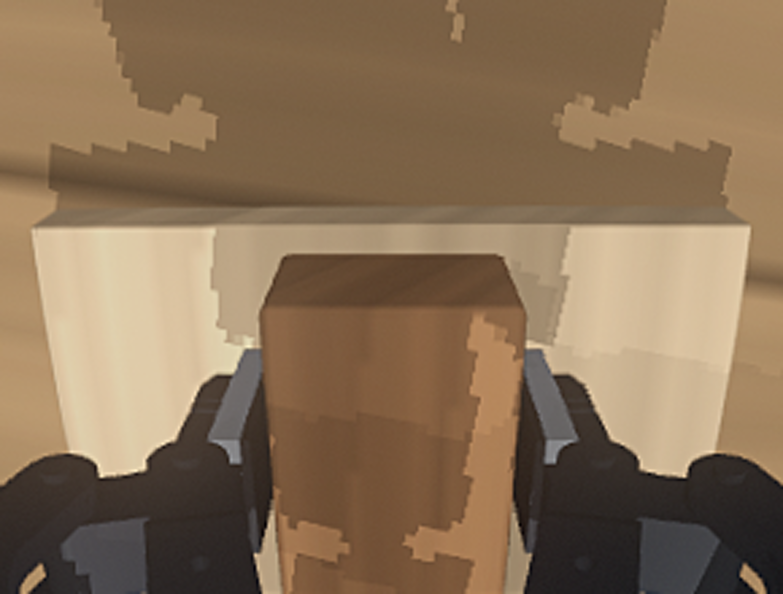

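```bash
python3 - <<'E'
from h import *
s=dict(r.sense(),eef_pos=[454.92,37.66,21.43],tcp_rot=[-3.1414,.0043,-2.9944])
f=lambda u,v,z:onz('wrist',110+u/2.7,110+v/2.7,z,s)[:2]
L,Rr,M=f(35,227,15),f(748,227,15),f(390,224,15)
j=np.array([.9889,.1484])
print((M-(L+Rr)/2)@j)
for q in (f(393,306,45),f(393,256,15)):print((q-M)@j,(q-(L+Rr)/2)@j)
E
```

```text
-0.4433008683536097
5.092190374771941 4.648889506418332
6.5736713741620765 6.130370505808467
```

```bash

python3 -m creep '[{"dp":[1.5,0,0],"angular":[0,0,0],"fingers":38},{"dp":[3,0,0],"angular":[0,0,0],"fingers":38},{"dp":[4.5,0,0],"angular":[0,0,0],"fingers":38},{"dp":[5.5,0,0],"angular":[0,0,0],"fingers":38},{"dp":[5.5,0,0],"angular":[0,0,0],"fingers":38}]' >/dev/null
python3 p.py
python3 -m creep '[{"dp":[0,0,0],"angular":[0,0,0],"fingers":38},{"dp":[-0.5,0,0],"angular":[0,0,0],"fingers":42},{"dp":[-0.5,0,0],"angular":[0,0,0],"fingers":50},{"dp":[-0.5,0,0],"angular":[0,0,0],"fingers":62},{"dp":[-0.5,0,0],"angular":[0,0,0],"fingers":70}]'
python3 -m creep '[{"dp":[0,0,0],"angular":[0,0,0],"fingers":70},{"dp":[0,0,-20],"angular":[0,0,0],"fingers":70},{"dp":[0,0,-60],"angular":[0,0,0],"fingers":70},{"dp":[0,0,-100],"angular":[0,0,0],"fingers":70},{"dp":[0,0,-130],"angular":[0,0,0],"fingers":70}]'
python3 -m creep '[{"dp":[0,0,-20],"angular":[0,0,0],"fingers":70},{"dp":[0,0,-20],"angular":[0,0,0],"fingers":70},{"dp":[0,0,-20],"angular":[0,0,0],"fingers":70},{"dp":[0,0,-20],"angular":[0,0,0],"fingers":70},{"dp":[0,0,-20],"angular":[0,0,0],"fingers":70}]'
python3 - <<'E'
from h import *
s=r.sense();print(s['eef_pos'].round(2).tolist(),s['tcp_rot'].round(4).tolist())
a=optics.grab_frame('wrist');b=optics.grab_frame('scene')
cv2.imwrite('pics/w13.png',cv2.resize(a[110:250,175:335],None,fx=4,fy=4,interpolation=2))
cv2.imwrite('pics/s13.png',cv2.resize(b[90:250,190:350],None,fx=3.5,fy=3.5,interpolation=2))
E
```

```text
19.78 [449.2  36.8  21.4] yaw -2.994 F [ 6.5  1.6 -1.3] Tq [ 0.142 -0.944 -0.07 ] q6 eff -0.011
clock: 20.2
eef_pos: [446.5, 36.6, 20.5]
tcp_rot: [3.141, -0.002, -2.994]
contact_force: [-0.2, -0.5, 0.2]
opening: 0.816
clock: 20.62
eef_pos: [447.4, 36.7, 153.1]
tcp_rot: [-3.142, 0.0, -2.994]
contact_force: [0.7, -0.0, -0.7]
opening: 0.82
clock: 21.03
eef_pos: [446.5, 36.6, 169.5]
tcp_rot: [3.141, -0.003, -2.994]
contact_force: [-0.1, 0.2, -0.3]
opening: 0.824
[446.54, 36.61, 169.45] [3.1414, -0.0027, -2.9944]
```

View pics/w13.png

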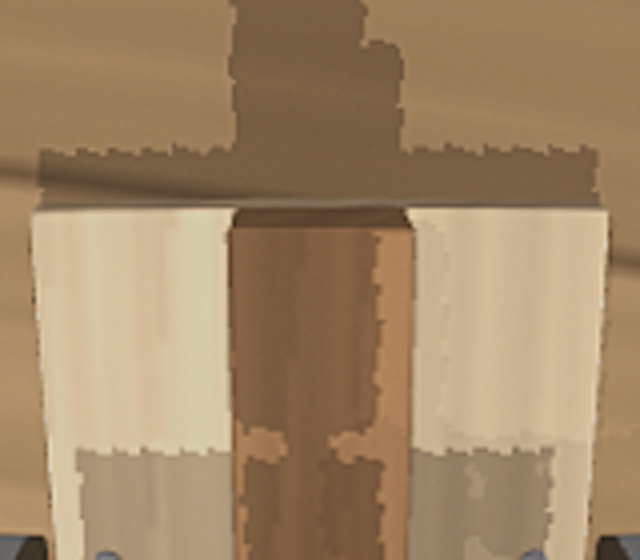

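View pics/s13.png

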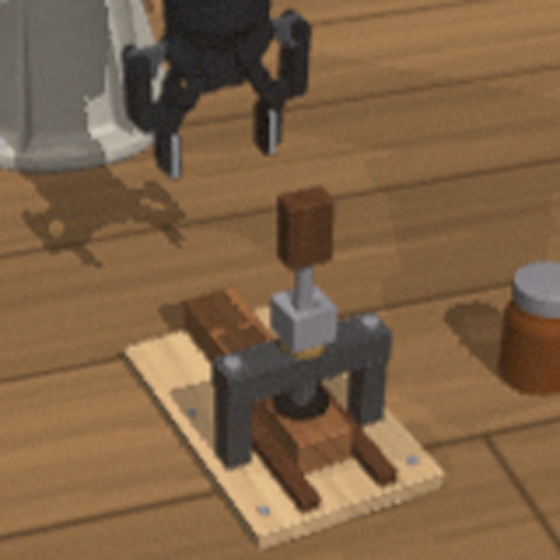

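The picture shows the block's lower front edge on the bed's front edge (rows 208 and 209 in the crop), the shoe on the block and the driver upright in the head. The gripper is clear, so I'm handing in.

```bash
python3 -c "
from rig import r
print(r.sign_off())"
```

```text
the job is handed in; nothing more can be done
None
```

The job is handed in at about 21 s of the 72 s allowed, and every check I could make came out right. The hand-in itself gives no verdict.

- **Driver:** I took the larger driver from the rest, not the small look-alike on the bench. I set it about 20 mm deep in the screw and left it standing there upright.
- **Touch of the shoe:** I turned clockwise about 1.38 rad. The turning torque began to rise at about 1.0 rad, which I took as first touch, so the screw stands about 0.36 rad past it. At 7 N/mm that suggests about 7 N on the shoe.
- **Tug:** The block dragged steadily at 7.4 to 8.1 N while drawn, inside the 6 to 13 N expected. The tug alone points to nearer 5 N on the shoe. The two estimates differ a little, but both lie within 3 to 12 N. I had no direct reading of the shoe's force.
- **Block:** I drew it about 32 mm towards the front. In the last wrist picture its lower front edge is level with the bed's front edge, to within a millimetre or two.
- **Clear of everything:** The gripper is raised, open and reads no contact force.

One thing was off on the way. The wrist torque reading was noisy, with single readings off by up to about 0.05 N m. I relied on the steadier trend of the last joint's effort, and the tug confirmed it.

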